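# Clamp the tall jar in the lever clamp

## Robot

A 7-joint arm with a two-finger parallel gripper is mounted at the origin on a cart in front of the work surface, level with it; the furniture and walls round the work are solid. World frame = base frame: x ahead of the robot, y to its left, z up, the work surface at z = 0. Lengths are in m, angles in rad, forces in N, time in s.
With the tool pointing down it reaches from about 0.425 to 0.825 m from the base axis. Payload 3.6 kg.
Tool frame: the origin (TCP) lies at the very end of the fingers, on their centre line; the grasp point (between the pads) lies 19 mm behind it; z points along the fingers, y is the line along which they close (so a half turn about z gives the same grasp; the last joint's range is limited). The gripper opens to 85 mm and grips with 20 to 120 N. Pads are 22 mm wide; open, the fingers measure 114 mm over their backs; the gripper's body (76 mm by 85 mm) begins 54 mm behind the grasp point. The pads swing forward as they close: fully open they stand 13 mm farther back than shut.
Start: joints at [1.312, 0.615, -0.013, 1.423, 0.008, 1.103, -0.04], TCP at [0.149, -0.633, 0.231] pointing down, gripper open.
Joint ranges: [-3.12, 3.12], [-0.3, 2.06], [-1.34, 1.32], [0.26, 2.42], [-1.36, 4.5], [0.01, 1.98], [-2.84, 2.84]. Speed limits (rad/s): [2.79, 2.79, 3.14, 3.14, 3.14, 3.14, 3.14].

## Interface

Orientations are given as a unit quaternion [x, y, z, w].
In Python, from station import bot gives the robot as it stands.
- The arm moves only by the tool move_arm, never from a script. Its argument "steps" is a list of rows, each a list of 3 entries, a list of its own where there are three numbers: the turn, a rotation vector about the tool's x, y, z each as a share of 0.08 rad, from -1 to 1, then the shift along the tool's x, y, z each as a share of 0.03 m, from -1 to 1, then the finger opening in mm, from 0 to 85.4. A call has 1 to 5 rows; each row shifts and turns the commanded pose from where the row before left it, along the tool's axes as they then stand; what a row does not reach is not made up. A row lasts 1/12 s, in which the tool goes at most 41.7 mm and 7.16 degrees, less where a joint would pass 70% of its speed; a pose out of reach is approached as far as the arm can. A call with a number of a shift or a turn outside -1 to 1 is refused whole. A call with a gripper value outside its range is refused whole. The fingers move at their own pace and stop on an object; "grip_force" is the grip in N (left out, the last holds). Time passes only in rows, so rows that do not move let the fingers close. It gives the time, the measured TCP pose, the force, the opening and the grip force at its end, in the units of the state.
- bot.observe(): the state, without advancing time (a new reading comes with each control period).
- bot.capture(name): name is "scene" or "side" or "wrist"; returns a dict with "img" (384x512x3 uint8, red, green, blue), "camera_matrix" (3x3 intrinsics, pixels), "view" (4x4, takes a point from world to camera coordinates). Camera axes: x right, y down, z forward; pixel columns grow to the right and rows downward; lengths in m; the calibration is good to about 2 mm. A picture is of the moment at which its call begins. There is no depth.
- bot.sign_off(): hands the job in; it is judged then, once.
The state is a dict: "clock": time; "joint_positions": joint angles; "joint_vel": joint speeds; "joint_torque": joint torques, N m; "eef_pos": TCP position; "ee_rot": TCP orientation; "ft_force": force on the tool from outside, world axes, zero at the start; "wrist_torque": the same for the moment, N m; "finger_gap": finger opening in m; "finger_force": force on a finger pad.
Only numpy, scipy, OpenCV 4.12 (cv2) and the standard library are available. Lean on these libraries where they do the work, as an engineer would, in place of code of your own. Each camera call takes 0.05 s, during which the arm holds its last target. There are 200 camera calls.

## Task

Take the tall white jar from the front left of the worktop (not its twin at the back by the wall) and stand it upright on the bed of the lever clamp, between the open jaws and centred on the V, and let go of it while the lever is still up. Then squeeze the release button in the lever's grip, swing the lever fully down so that the sliding jaw clamps the jar, and let the button spring out so that the lever stays locked down. Leave the other loose things on the worktop where they are.

Things in the scene. Friction and masses are not known exactly. Their poses are not given: they have to be found in the camera images.
- jar: Tall white plastic jar with a white lid and a printed band, round, 47 mm across and 109 mm tall, about 0.09 kg, loose, standing upright on the left part of the worktop near the robot. It changes places with the stain bottle and the tape roll. Origin: centre of its underside; z up along the jar.
- clamp: Lever clamp fixed to the worktop: grey bed 180 x 200 x 12 mm; on its left half (+y) a fixed V jaw and, in front, a sliding jaw; at its right edge a pivot housing with a disc (top 126 mm high) and the lever. Origin: underside of the bed, 10 mm in front of the plate's centre; x away from the robot at yaw 0 (the jaw closes to +x), y left, z up. Place and yaw (to 0.3 rad) vary.
- nest (a point): Point on the bed's top, 12 mm above the worktop, where the jar's axis stands when it rests in the V jaw; axes as the clamp's. Jaws rise 45 mm above the bed; the V, 70 mm wide, lies behind (+x). Lever up: the sliding jaw's pad is 50 mm in front (-x), so the jar has 27 mm of play. Lever down: the jaw has moved 30 mm to +x and pushes a jar standing a little in front into the V.
- jaw_pad: Black rubber pad 6 x 56 x 40 mm on the sliding jaw, sprung (3 N per mm, up to 7 mm); presses the jar with about 9 N when the lever is fully down. Origin 14 mm in front of (-x) its face, at the height of the bed's top; axes as the clamp's.
- lever_hinge (a point): Point on the lever's hinge axis, 70 mm above the worktop, in the lever's plane of swing; axes as the clamp's: the hinge axis is the clamp's y axis.
- lever_grip (a point): Centre of the lever's black grip, 158 mm from the hinge, at the middle of the release button. Grip 85 x 24 x 26 mm (length, width along y, depth), ending 37 mm beyond. Axes are the lever's: -x from hinge to grip end, y left. Up: the lever points to the clamp's -x and 50 degrees (0.873 rad) upward, this point 191 mm above the worktop; fully down: 5 degrees upward, 84 mm.
- lever (a joint): Swing of the lever (rad): 0 = up, jaws open, locked; 0.785 = fully down at its stop, jar clamped. It is locked at both ends by a pin, about 0.04 rad of play; in between it stays where left. About 6 N at the grip swings it, once the button is pressed.
- release (a joint): Release button: aluminium bar 44 mm long, 13 mm deep, in the left (+y) side of the grip, 7.5 mm proud. Squeeze it in with two fingers across the grip (along y): 31.5 mm wide out, 24.5 mm pressed. 0 = out (lever locked if at either end), 0.007 = pressed; above 0.005 the lock pin is withdrawn. Springs out by itself: 4 N at the start, 10 N fully pressed.
- stain_bottle: Small brown bottle with a white cap, 37 mm across and 69 mm tall, loose bystander; origin: centre of its underside.
- tape_roll: Roll of buff tape lying flat, 52 mm across and 18 mm high, loose bystander; origin: centre of its underside.
Not all that is in view belongs to the job. There is more than one size of the jar; the one meant has the size given above.

How it is judged:
By the outcome, as a careful person would: the job done as asked, in the order asked, and still so for the second after the job is handed in, with the robot touching nothing.
It also fails if it takes over 61 s, if anything falls off the work surface, if the arm or the gripper's body presses on something with over 40 N, if the wrist force passes 120 N, or if a joint passes its speed limit or range.

## Working session

There is one attempt and no reset: what is moved stays moved. The work goes in short steps, Python scripts to look and compute and a tool call to move; the robot and the scene stay as the last step left them, time stands still between calls to the robot, and variables do not carry over. Pictures are saved under pics/ and viewed, at most 11 in all, crops included, and the job is handed in when it is done.

Besides the shell and the picture viewer there is one more tool, called after "Call:" as name(argument=value, ...) on one line, values as JSON. move_arm: Moves the arm, as the interface text tells. Shift numbers are shares of 0.03 m and turn numbers shares of 0.08 rad, none past 1 either way. Its arguments: {"type":"object","properties":{"steps":{"type":"array","items":{"type":"array"}},"grip_force":{"type":"number"}},"required":["steps"]}

```bash
mkdir -p pics; ls
python3 - <<'E'
from station import bot
import cv2,pickle,numpy as np
s=bot.observe(); print(s)
d={}
for n in("scene","side","wrist"):
    c=bot.capture(n); d[n]=c; cv2.imwrite(f"pics/{n}0.png",c["img"][:,:,::-1])
    print(n,np.round(np.linalg.inv(c["view"]),3).tolist(),c["camera_matrix"].tolist())
pickle.dump(d,open("d0.pkl","wb"))
E
```

```text
pics
{'clock': 0.0, 'joint_positions': array([ 1.31248442,  0.6159109 , -0.01263566,  1.42492235,  0.00807537,
        1.10338585, -0.04039792]), 'joint_vel': array([-0.00024626, -0.0002443 , -0.00018806,  0.00103954, -0.00062485,
        0.00073251,  0.00147576]), 'joint_torque': array([-3.30185212e-04, -4.69214559e+01,  2.58889943e-01, -1.71032739e+01,
        9.84510320e-03,  9.65724379e-03,  1.17722655e-05]), 'eef_pos': array([ 0.14918019, -0.63185678,  0.2301357 ]), 'ee_rot': array([ 9.93285351e-01,  1.15682972e-01, -1.51226525e-04, -1.27969350e-03]), 'ft_force': array([-0.43138922,  0.00556856, -0.23074333]), 'wrist_torque': array([0.03430201, 0.02738822, 0.01459141]), 'finger_force': 0.0, 'finger_gap': 0.08564998690438491}
scene [[0.78, -0.46, 0.424, 0.176], [-0.626, -0.564, 0.539, -0.349], [-0.009, -0.686, -0.728, 0.736], [0.0, 0.0, 0.0, 1.0]] [[350.3610435125015, 0.0, 262.2156359589263], [0.0, 350.3610435125015, 191.8447004086507], [0.0, 0.0, 1.0]]
side [[0.976, -0.143, 0.163, 0.376], [-0.217, -0.624, 0.75, -0.676], [-0.006, -0.768, -0.641, 0.797], [0.0, 0.0, 0.0, 1.0]] [[465.66838436688937, 0.0, 245.77451768709582], [0.0, 465.66838436688937, 197.81463505603827], [0.0, 0.0, 1.0]]
wrist [[0.23, -0.924, -0.305, 0.227], [-0.973, -0.219, -0.07, -0.613], [-0.003, 0.313, -0.95, 0.373], [0.0, 0.0, 0.0, 1.0]] [[301.9296667686896, 0.0, 254.10344659301433], [0.0, 301.9296667686896, 196.19490219186366], [0.0, 0.0, 1.0]]
```

View pics/scene0.png

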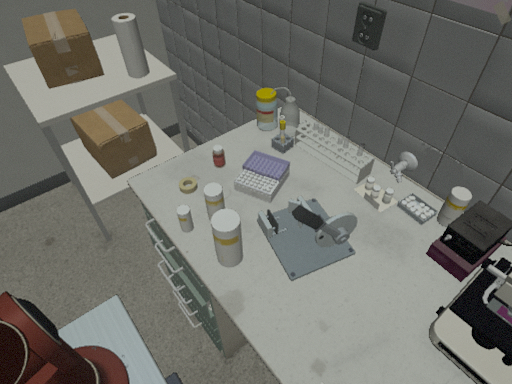

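View pics/side0.png

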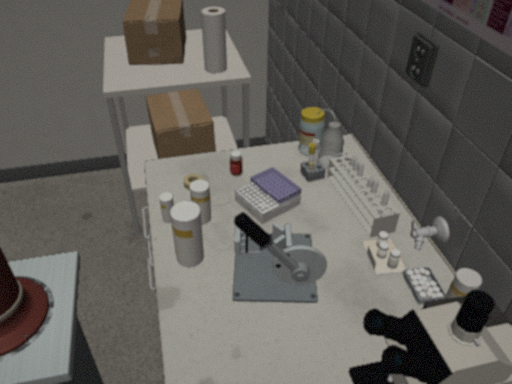

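Run:
```python
import cv2
a=cv2.imread("pics/scene0.png")[165:285,140:370];b=cv2.imread("pics/side0.png")[165:315,145:345]
cv2.imwrite("pics/c1.png",cv2.resize(a,(690,360),interpolation=cv2.INTER_CUBIC))
cv2.imwrite("pics/c2.png",cv2.resize(b,(800,600),interpolation=cv2.INTER_CUBIC))
```

```text
(no output)
```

View pics/c1.png

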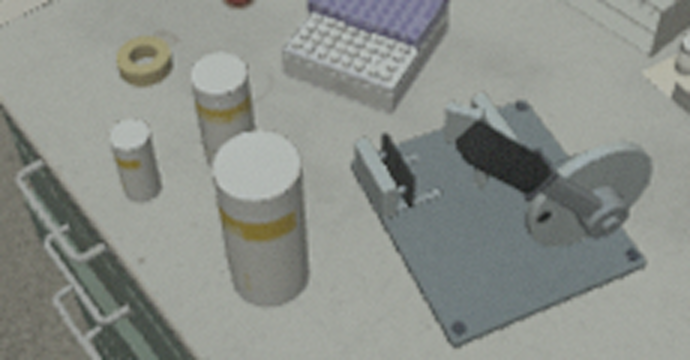

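View pics/c2.png

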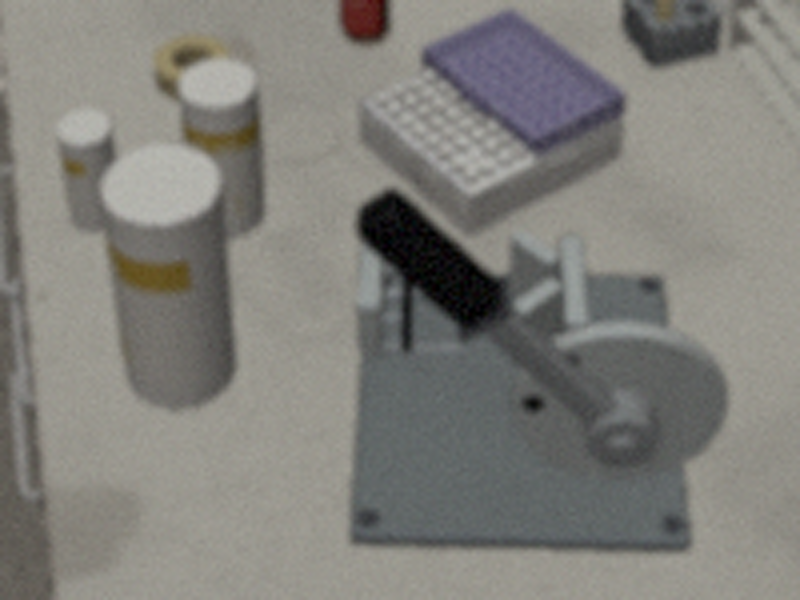

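```bash
cat > h.py <<'E'
import numpy as np,cv2
def ray(c,uv):
    d=np.linalg.inv(c["camera_matrix"])@np.array([*uv,1.]); T=np.linalg.inv(c["view"])
    d=T[:3,:3]@d; return T[:3,3],d/np.linalg.norm(d)
def plane(c,uv,z):
    o,d=ray(c,uv); return o+d*(z-o[2])/d[2]
def tri(c1,p1,c2,p2):
    A=np.zeros((3,3));b=np.zeros(3);r=[ray(c1,p1),ray(c2,p2)]
    for o,d in r:
        P=np.eye(3)-np.outer(d,d);A+=P;b+=P@o
    X=np.linalg.solve(A,b);return X,max(np.linalg.norm(np.cross(X-o,d)) for o,d in r)
def proj(c,X):
    p=c["view"]@np.array([*X,1.]);p=c["camera_matrix"]@p[:3];return p[:2]/p[2]
E
python3 - <<'E'
import pickle; from h import *
np.set_printoptions(precision=4,suppress=True)
d=pickle.load(open("d0.pkl","rb"));S,D=d["scene"],d["side"]
for n,a,b in[("med",(213.3,189.7),(199.7,186)),("big",(225.7,221),(185.3,211)),("small",(183.7,210),(166,197)),("twin",(460,195),(467,277)),
 ("gripend",(157+140,0),(0,0))][:4]:
    X,e=tri(S,a,D,b);print(n,X,e,plane(S,a,.109),plane(D,b,.109))
for n,c,p in[("FR",D,(233,300)),("BR",D,(317.5,301)),("BL",D,(310.7,234.5)),("FR",S,(291.7,279.3)),("BR",S,(355,252.7)),("BL",S,(315,199))]:
    print(n,plane(c,p,.012))
for n in("small","med"):pass
# medium jar lid width in side: crop x 180..258 -> /4
print("w med",np.linalg.norm(plane(D,(190,187),.109)-plane(D,(209.7,187),.109)),"big",np.linalg.norm(plane(D,(170.5,211),.13)-plane(D,(200.3,211),.13)))
E
```

```text
med [0.4535 0.2008 0.106 ] 0.0008107596521478517 [0.4515 0.1973 0.109 ] [0.4537 0.198  0.109 ]
big [0.4065 0.0723 0.1451] 0.0017253459395739157 [0.4191 0.0964 0.109 ] [0.4095 0.1159 0.109 ]
small [0.3712 0.2141 0.0767] 0.0005200646052315075 [0.3612 0.186  0.109 ] [0.3717 0.1748 0.109 ]
twin [ 0.9132 -0.1933  0.1042] 0.002102242731804461 [ 0.9047 -0.1958  0.109 ] [ 0.9117 -0.1946  0.109 ]
FR [ 0.4777 -0.0746  0.012 ]
BR [ 0.6484 -0.116   0.012 ]
BL [0.698  0.0749 0.012 ]
FR [ 0.4771 -0.0711  0.012 ]
BR [ 0.6448 -0.1144  0.012 ]
BL [0.6937 0.0728 0.012 ]
w med 0.0468579747781084 big 0.06464043118175797
```

Run:
```python
import pickle; from h import *
np.set_printoptions(precision=4,suppress=True)
d=pickle.load(open("d0.pkl","rb"));S,D=d["scene"],d["side"]
cen=[]
for c,(x0,y0,x1,y1) in((S,(285,200,330,240)),(D,(230,205,280,250))):
    m=np.zeros((384,512),np.uint8);m[y0:y1,x0:x1]=(c["img"][y0:y1,x0:x1].max(2)<60)
    k=cv2.connectedComponentsWithStats(m);i=1+np.argmax(k[2][1:,4]);p=np.argwhere(k[1]==i)[:,::-1].astype(np.float32)
    r=cv2.minAreaRect(p);print(k[2][i],k[3][i],r);cen.append(r[0])
X,e=tri(S,cen[0],D,cen[1]);print("grip",X,e)
O=np.array([.577,.003]);yaw=-.25
R=np.array([[np.cos(yaw),-np.sin(yaw)],[np.sin(yaw),np.cos(yaw)]])
print("grip in clamp",R.T@(X[:2]-O))
s3=lambda x,y:(x/3+140,y/3+165); s4=lambda x,y:(x/4+145,y/4+165)
def pr(n,c,p,z):
    q=plane(c,p,z);print(n,q,R.T@(q[:2]-O))
zt=.057
pr("slide jaw S left top",S,s3(354,143),zt);pr("slide jaw S right top",S,s3(378,180),zt)
pr("padS top1",S,s3(386,135),.052);pr("padS top2",S,s3(408,172),.052)
pr("fixed S a",S,s3(447,97),zt);pr("fixed S b",S,s3(480,93),zt)
pr("padD bot",D,s4(407,350),.012);pr("fixedD top a",D,s4(514,236),zt);pr("fixedD b",D,s4(565,236),zt);pr("fixD V bot near?",D,s4(586,318),.012)
pr("tape",S,(188,184),.018);pr("stain?",S,(218,150),.069)
```

```text
[292 206  31  24 381] [307.2572 217.3622] ((307.1216125488281, 217.270263671875), (31.660402297973633, 13.360794067382812), 27.89727020263672)
[235 213  37  37 629] [252.6216 231.1447] ((249.40478515625, 234.780029296875), (43.645179748535156, 26.156478881835938), 40.0302619934082)
grip [ 0.5195 -0.0562  0.1816] 0.005281772083857074
grip in clamp [-0.041  -0.0716]
slide jaw S left top [0.5177 0.104  0.057 ] [-0.0825  0.0832]
slide jaw S right top [0.5086 0.0609 0.057 ] [-0.0806  0.0392]
padS top1 [0.5468 0.0971 0.052 ] [-0.0525  0.0837]
padS top2 [0.5355 0.0547 0.052 ] [-0.053   0.0398]
fixed S a [0.613  0.0937 0.057 ] [0.0124 0.0968]
fixed S b [0.6385 0.079  0.057 ] [0.0408 0.0889]
padD bot [0.5353 0.0513 0.012 ] [-0.0524  0.0365]
fixedD top a [0.6066 0.0843 0.057 ] [0.0085 0.0861]
fixedD b [0.6354 0.0777 0.057 ] [0.0382 0.0868]
fixD V bot near? [0.6434 0.053  0.012 ] [0.0519 0.0649]
tape [0.4474 0.342  0.018 ] [-0.2094  0.2964]
stain? [0.5691 0.3595 0.069 ] [-0.0959  0.3434]
```

Call:
move_arm(steps=[[[0, 0, -0.58], [1, -0.1, -0.4], 85], [[0, 0, -0.58], [1, -0.1, -0.4], 85], [[0, 0, -0.58], [1, -0.1, -0.4], 85], [[0, 0, -0.58], [1, -0.1, -0.4], 85], [[0, 0, -0.58], [1, -0.1, -0.4], 85]])

```text
clock: 0.57
eef_pos: [0.2876, -0.5698, 0.2913]
ee_rot: [0.973, 0.231, -0.0, -0.0]
ft_force: [0.3, 0.5, -0.6]
finger_gap: 0.0852
finger_force: 0.0
```

Call:
move_arm(steps=[[[0, 0, -0.58], [1, -0.1, -0.4], 85], [[0, 0, -0.58], [1, -0.1, -0.4], 85], [[0, 0, -0.58], [1, -0.1, -0.4], 85], [[0, 0, -0.58], [1, -0.1, -0.4], 85], [[0, 0, -0.58], [1, -0.1, -0.4], 85]])

```text
clock: 0.98
eef_pos: [0.4066, -0.4777, 0.3514]
ee_rot: [0.94, 0.342, -0.0, -0.0]
ft_force: [0.5, -0.3, -0.1]
finger_gap: 0.085
finger_force: 0.0
```

Call:
move_arm(steps=[[[0, 0, -0.58], [1, -0.1, -0.4], 85], [[0, 0, -0.58], [1, -0.1, -0.4], 85], [[0, 0, -0.58], [1, -0.1, -0.4], 85], [[0, 0, -0.58], [1, -0.1, -0.4], 85], [[0, 0, -0.58], [1, -0.1, -0.4], 85]])

```text
clock: 1.4
eef_pos: [0.5011, -0.3609, 0.4113]
ee_rot: [0.894, 0.448, -0.0, -0.0]
ft_force: [0.3, -0.2, 0.4]
finger_gap: 0.0851
finger_force: 0.0
```

Call:
move_arm(steps=[[[0, 0, -0.6], [1, 0, 0], 85], [[0, 0, -0.6], [1, 0, 0], 85], [[0, 0, -0.6], [1, 0, 0], 85], [[0, 0, -0.6], [1, 0, 0], 85], [[0, 0, -0.6], [1, 0, 0], 85]])

```text
clock: 1.82
eef_pos: [0.5788, -0.2331, 0.4107]
ee_rot: [0.834, 0.552, -0.0, -0.0]
ft_force: [0.8, -0.5, -0.5]
finger_gap: 0.085
finger_force: 0.0
```

Call:
move_arm(steps=[[[0, 0, -0.6], [1, 0, 0], 85], [[0, 0, -0.6], [1, 0, 0], 85], [[0, 0, -0.6], [1, 0, 0], 85], [[0, 0, -0.6], [1, 0, 0], 85], [[0, 0, -0.6], [1, 0, 0], 85]])

```text
clock: 2.23
eef_pos: [0.6237, -0.0904, 0.4106]
ee_rot: [0.762, 0.648, -0.0, -0.0]
ft_force: [0.6, -0.2, 0.5]
finger_gap: 0.0851
finger_force: 0.0
```

Call:
move_arm(steps=[[[0, 0, -0.6], [1, 0, 0], 85], [[0, 0, -0.6], [1, 0, 0], 85], [[0, 0, -0.6], [1, 0, 0], 85], [[0, 0, -0.6], [1, 0, 0], 85], [[0, 0, 0], [0, 0, 0], 85]])

```text
clock: 2.65
eef_pos: [0.6331, 0.0372, 0.4108]
ee_rot: [0.692, 0.722, 0.002, -0.003]
ft_force: [-0.6, 1.3, -0.7]
finger_gap: 0.085
finger_force: 0.0
```

Run:
```python
from station import bot
import cv2,pickle
c=bot.capture("wrist");pickle.dump(c,open("w1.pkl","wb"));cv2.imwrite("pics/w1.png",cv2.resize(c["img"][:,:,::-1],(768,576),interpolation=cv2.INTER_CUBIC))
```

```text
(no output)
```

View pics/w1.png

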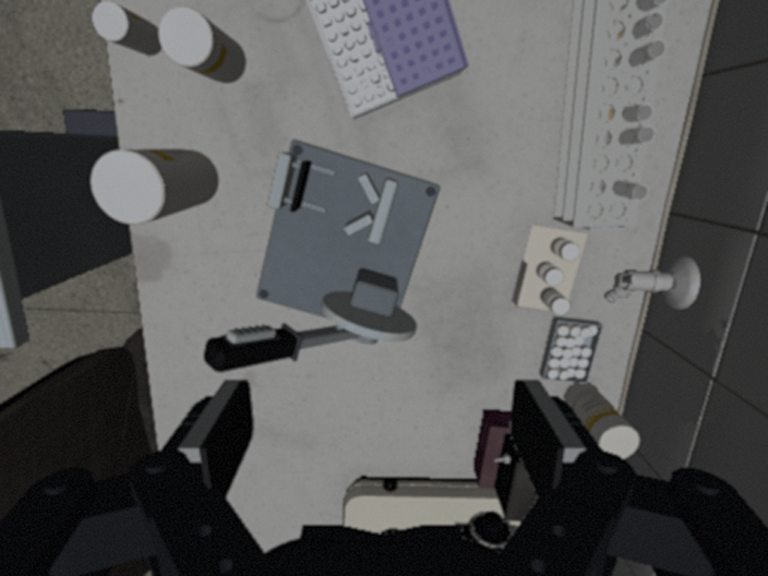

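Run:
```python
import pickle; from h import *
np.set_printoptions(precision=4,suppress=True)
d=pickle.load(open("d0.pkl","rb"));S,D=d["scene"],d["side"];W=pickle.load(open("w1.pkl","rb"))
P=lambda x,y,z:plane(W,(x/1.5,y/1.5),z)
FL,BL,FR=P(294,140,.012),P(439,186,.012),P(257,297,.012)
print(FL,BL,FR,np.linalg.norm(FL-BL),np.linalg.norm(FL-FR))
ya=np.arctan2(*(BL-FL)[1::-1]);yb=np.arctan2(-(FL-FR)[0],(FL-FR)[1]);yaw=(ya+yb)/2;print(ya,yb)
R=np.array([[np.cos(yaw),-np.sin(yaw)],[np.sin(yaw),np.cos(yaw)]])
ctr=(BL+FR)[:2]/2;O=ctr-R@[.01,0];print("O",O,yaw)
def pr(n,q):print(n,q,R.T@(q[:2]-O))
for n,x,y,z in[("padface top L",310,164,.052),("padface top R",302,211,.052),("jawplate L",282,154,.057),("jawplate R",276,207,.057),("V1 outer",363,174,.057),("V1 in",378,200,.057),("V2 in",371,215,.057),("V2 out",346,231,.057),("back L",391,181,.057),("back R",376,243,.057),("jar lid",188,37,.109),("grip",252,350,.191),("button",251,333,.191)]:pr(n,P(x,y,z))
for n,c,p in[("scene",S,(307.1,217.3))]:
    X,e=tri(c,p,W,(252/1.5,349/1.5));print("grip tri",e);pr("",X)
# grip mask in wrist
```

```text
[0.529  0.1224 0.012 ] [0.6974 0.0788 0.012 ] [ 0.4795 -0.0673  0.012 ] 0.17396641849403097 0.1960277352172425
-0.25311455723773724 -0.25506115284202896
O [0.5788 0.0082] -0.25408785503988307
padface top L [0.5531 0.0984 0.052 ] [-0.0476  0.0808]
padface top R [0.5441 0.0483 0.052 ] [-0.0437  0.03  ]
jawplate L [0.5245 0.1074 0.057 ] [-0.0775  0.0824]
jawplate R [0.5167 0.052  0.057 ] [-0.0711  0.0268]
V1 outer [0.6101 0.0908 0.057 ] [0.0095 0.0878]
V1 in [0.6271 0.0643 0.057 ] [0.0327 0.0665]
V2 in [0.6201 0.0479 0.057 ] [0.0301 0.0488]
V2 out [0.5932 0.0292 0.057 ] [0.0087 0.0239]
back L [0.6402 0.0849 0.057 ] [0.0401 0.0896]
back R [0.6268 0.0172 0.057 ] [0.0443 0.0207]
jar lid [0.4556 0.2027 0.109 ] [-0.1681  0.1573]
grip [ 0.5226 -0.0558  0.191 ] [-0.0383 -0.0761]
button [ 0.5224 -0.0397  0.191 ] [-0.0425 -0.0605]
grip tri 0.0007622700498064248
 [ 0.5212 -0.0557  0.188 ] [-0.0396 -0.0763]
```

Call:
move_arm(steps=[[[0, 0, -1], [0.8, -0.8, 0.3], 70], [[0, 0, -1], [0.8, -0.8, 0.3], 70], [[0, 0, -1], [0.8, -0.8, 0.3], 70], [[0, 0, -1], [0.8, -0.8, 0.3], 70], [[0, 0, -0.5], [0.5, -0.8, 0.3], 70]])

```text
clock: 3.12
eef_pos: [0.4959, 0.1157, 0.3658]
ee_rot: [0.555, 0.832, 0.0, -0.001]
ft_force: [0.5, 0.2, 0.1]
finger_gap: 0.0697
finger_force: 0.0
```

```bash
cat >> h.py <<'E'
from scipy.spatial.transform import Rotation as Ro
def rel(s,X,az=None):
    """shift in tool axes in shares of .03; turn (shares of .08) needed: az of tool y, level"""
    R=Ro.from_quat(s["ee_rot"]);M=R.as_matrix();p=np.array(s["eef_pos"])
    print("pos",p.round(4),"tool z",M[:,2].round(3),"y az",np.arctan2(M[1,1],M[0,1]).round(4),"shift",(M.T@(np.array(X)-p)/.03).round(2))
    if az is not None:
        c,q=np.cos(az),np.sin(az);T=np.array([[-q,c,0],[c,q,0],[0,0,-1]]).T
        print("turn",((R.inv()*Ro.from_matrix(T)).as_rotvec()/.08).round(2),"shift after turn",(T.T@(np.array(X)-p)/.03).round(2))
E
python3 - <<'E'
from station import bot; from h import *
rel(bot.observe(),[.4545,.2,.20],.4)
E
```

```text
pos [0.4959 0.1157 0.3658] tool z [-0.     0.001 -1.   ] y az 0.3944 shift [ 3.12 -0.2   5.53]
turn [-0.   -0.02 -0.07] shift after turn [ 3.13 -0.18  5.53]
```

Call:
move_arm(steps=[[[0, 0, 0], [0.7, 0, 0.7], 70], [[0, 0, 0], [0.7, 0, 0.8], 70], [[0, 0, 0], [0.7, 0, 0.9], 70], [[0, 0, 0], [0.6, 0, 0.9], 70], [[0, 0, 0], [0, 0, 0], 70]])

```text
clock: 3.53
eef_pos: [0.4627, 0.1898, 0.2629]
ee_rot: [0.555, 0.832, -0.004, -0.004]
ft_force: [-1.4, -0.8, -0.7]
finger_gap: 0.0699
finger_force: 0.0
```

Run:
```python
from station import bot; from h import *
import pickle
np.set_printoptions(precision=4,suppress=True)
rel(bot.observe(),[.4545,.2,.058],.4)
s=bot.capture("scene");d=bot.capture("side");w=bot.capture("wrist")
pickle.dump((s,d,w),open("d2.pkl","wb"))
cv2.imwrite("pics/j.png",np.hstack([cv2.resize(s["img"][130:280,140:290],(400,400)),cv2.resize(w["img"],(400,300))[[*range(300)]+[0]*100]])[:,:,::-1])
```

```text
pos [0.4627 0.1898 0.2629] tool z [-0.01  -0.002 -1.   ] y az 0.3939 shift [ 0.41 -0.05  6.83]
turn [-0.13 -0.02 -0.08] shift after turn [ 0.42 -0.12  6.83]
```

View pics/j.png

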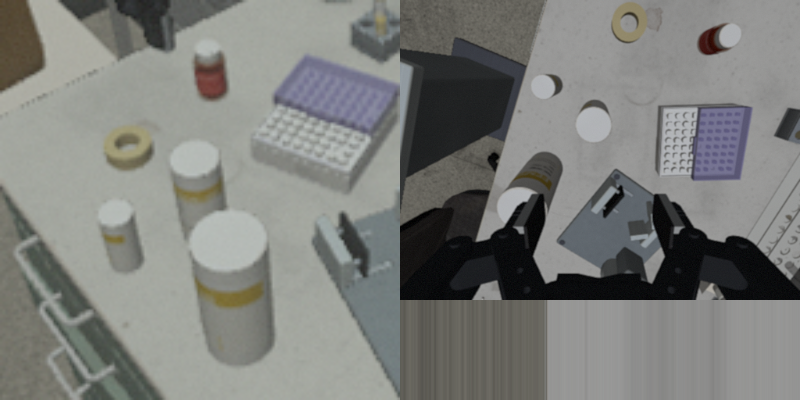

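Run:
```python
from station import bot; from h import *
import pickle
np.set_printoptions(precision=4,suppress=True)
s,d,w=pickle.load(open("d2.pkl","rb"))
p=(194*1.28,123*1.28);print(plane(w,p,.109)); X,e=tri(s,(213.3,189.7),w,p);print(X,e)
rel(bot.observe(),[.4545,.2,.058],.4)
```

```text
[0.4524 0.2067 0.109 ]
[0.4539 0.2048 0.1008] 0.0012031037342575236
pos [0.4684 0.1876 0.2678] tool z [ 0.001 -0.001 -1.   ] y az 0.387 shift [ 0.57 -0.28  6.99]
turn [ 0.01  0.01 -0.16] shift after turn [ 0.56 -0.27  6.99]
```

Call:
move_arm(steps=[[[0, 0, -0.1], [0.33, -0.13, 0.6], 70], [[0, 0, 0], [0.33, -0.13, 0.8], 70], [[0, 0, 0], [0, 0, 0.9], 70], [[0, 0, 0], [0, 0, 0.9], 70], [[0, 0, 0], [0, 0, 0.2], 70]])

```text
clock: 4.1
eef_pos: [0.4525, 0.2015, 0.1632]
ee_rot: [0.555, 0.832, -0.002, -0.0]
ft_force: [-0.4, 0.0, 1.0]
finger_gap: 0.0701
finger_force: 0.0
```

Run:
```python
from station import bot; from h import *
w=bot.capture("wrist");p=(248,157)
rel(bot.observe(),[.4535,.203,.058],.4)
g=cv2.cvtColor(w["img"],cv2.COLOR_RGB2GRAY)
q=proj(w,[.4535,.203,.109]);print(q)
m=(g>165).astype(np.uint8);k=cv2.connectedComponentsWithStats(cv2.morphologyEx(m,cv2.MORPH_OPEN,np.ones((5,5))))
for i in range(1,k[0]):
    if k[2][i,4]>300:
        b=k[2][i];print(b,k[3][i],plane(w,(b[0]+b[2]/2,b[1]+b[3]/2),.109).round(4),[plane(w,(u,b[1]+b[3]/2),.109).round(4)[:2] for u in(b[0],b[0]+b[2])])
```

```text
pos [0.4527 0.2018 0.1638] tool z [-0.003 -0.003 -1.   ] y az 0.394 shift [0.03 0.05 3.52]
turn [-0.05  0.02 -0.08] shift after turn [0.02 0.04 3.53]
[257.28274958 216.67409779]
[226 185  41  37 854] [243.7470726  201.11241218] [0.4428 0.2092 0.109 ] [array([0.4297, 0.2037]), array([0.4559, 0.2147])]
```

Run:
```python
from station import bot; from h import *
w=bot.capture("wrist");g=cv2.medianBlur(cv2.cvtColor(w["img"],cv2.COLOR_RGB2GRAY),5)
c=cv2.HoughCircles(g,cv2.HOUGH_GRADIENT,1,30,param1=60,param2=15,minRadius=28,maxRadius=42)
for u,v,r in c[0][:5]:print(u,v,r,plane(w,(u,v),.109).round(4))
cv2.imwrite("pics/w3.png",w["img"][:,:,::-1])
```

```text
255.5 214.5 31.9 [0.452  0.2043 0.109 ]
172.5 267.5 29.7 [0.4111 0.1411 0.109 ]
419.5 203.5 40.2 [0.5537 0.2556 0.109 ]
397.5 227.5 35.7 [0.5491 0.234  0.109 ]
318.5 30.5 33.8 [0.4415 0.3248 0.109 ]
```

View pics/w3.png

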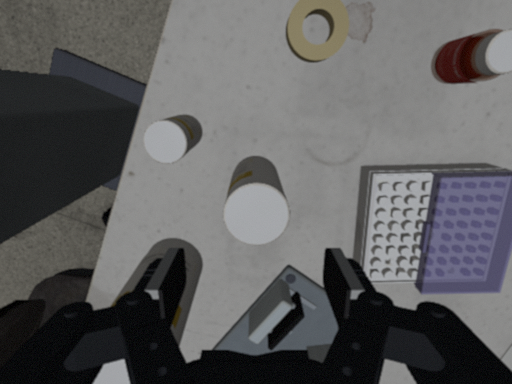

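Call:
move_arm(steps=[[[0, 0, 0], [0.08, 0, 0.8], 70], [[0, 0, 0], [0, 0, 0.8], 70], [[0, 0, 0], [0, 0, 0.8], 70], [[0, 0, 0], [0, 0, 0.8], 70], [[0, 0, 0], [0, 0, 0.2], 70]])

```text
clock: 4.62
eef_pos: [0.4524, 0.2056, 0.0626]
ee_rot: [0.554, 0.832, -0.0, 0.0]
ft_force: [-0.2, -0.6, -0.0]
finger_gap: 0.0701
finger_force: 0.0
```

Call:
move_arm(steps=[[[0, 0, 0], [0, 0, 0], 30], [[0, 0, 0], [0, 0, 0], 30], [[0, 0, 0], [0, 0, 0], 30], [[0, 0, 0], [0, 0, 0], 30], [[0, 0, 0], [0, 0, 0], 30]], grip_force=30)

```text
clock: 5.03
eef_pos: [0.4529, 0.207, 0.065]
ee_rot: [0.554, 0.833, 0.002, 0.001]
ft_force: [-0.1, -1.3, 7.0]
finger_gap: 0.0461
finger_force: 30.7
```

Call:
move_arm(steps=[[[0, 0, 0], [0, 0, -0.3], 30], [[0, 0, 0], [0, 0, -0.8], 30], [[0, 0, 0.5], [0, 0, -0.9], 30], [[0, 0, 0.8], [0, 0, -0.9], 30], [[0, 0, 0.9], [0, 0, -0.8], 30]])

```text
clock: 5.45
eef_pos: [0.4512, 0.2064, 0.1765]
ee_rot: [0.626, 0.78, 0.0, -0.0]
ft_force: [1.2, -0.2, -0.4]
finger_gap: 0.046
finger_force: 30.9
```

Call:
move_arm(steps=[[[0, 0, 0.9], [0, 0, -0.4], 30], [[0, 0, 0.9], [0, 0, 0], 30], [[0, 0, 0.9], [0, 0, 0], 30], [[0, 0, 0.9], [0, 0, 0], 30], [[0, 0, 0.9], [0, 0, 0], 30]])

```text
clock: 5.87
eef_pos: [0.4511, 0.2063, 0.1871]
ee_rot: [0.756, 0.655, 0.0, -0.0]
ft_force: [0.2, 0.7, -1.1]
finger_gap: 0.0458
finger_force: 30.9
```

Run:
```python
from station import bot; from h import *
rel(bot.observe(),[.587,.063,.19],-.254)
```

```text
pos [0.4511 0.2063 0.1871] tool z [ 0.  0. -1.] y az -0.1423 shift [-4.08  5.16 -0.1 ]
turn [ 0.  -0.   1.4] shift after turn [-3.48  5.58 -0.1 ]
```

Call:
move_arm(steps=[[[0, 0, 0.7], [-0.2, 0.3, 0], 30], [[0, 0, 0.7], [-0.4, 0.6, 0], 30], [[0, 0, 0], [-0.5, 0.8, 0], 30], [[0, 0, 0], [-0.5, 0.8, 0], 30], [[0, 0, 0], [-0.5, 0.8, 0], 30]])

```text
clock: 6.28
eef_pos: [0.5338, 0.1218, 0.1871]
ee_rot: [0.79, 0.614, 0.0, -0.0]
ft_force: [-0.2, -0.4, -0.9]
finger_gap: 0.0462
finger_force: 30.9
```

Call:
move_arm(steps=[[[0, 0, 0], [-0.5, 0.8, 0], 30], [[0, 0, 0], [-0.4, 0.7, 0], 30], [[0, 0, 0], [-0.2, 0.4, 0], 30], [[0, 0, 0], [0, 0, 0], 30], [[0, 0, 0], [0, 0, 0], 30]])

```text
clock: 6.7
eef_pos: [0.5801, 0.0761, 0.1864]
ee_rot: [0.79, 0.613, -0.0, -0.001]
ft_force: [-0.4, 0.5, -1.0]
finger_gap: 0.046
finger_force: 30.9
```

Run:
```python
from station import bot; from h import *
s=bot.capture("scene");d=bot.capture("side");w=bot.capture("wrist")
rel(bot.observe(),[.587,.063,.078],-.254)
import pickle;pickle.dump((s,d,w),open("d3.pkl","wb"))
cv2.imwrite("pics/p3.png",np.hstack([cv2.resize(d["img"][165:315,205:355],(400,400),interpolation=2),cv2.resize(w["img"][84:384,:300+100],(400,400))])[:,:,::-1])
```

```text
pos [0.5793 0.0782 0.1866] tool z [-0.001  0.001 -1.   ] y az -0.2481 shift [-0.43  0.38  3.62]
turn [-0.02 -0.01  0.07] shift after turn [-0.43  0.38  3.62]
```

View pics/p3.png

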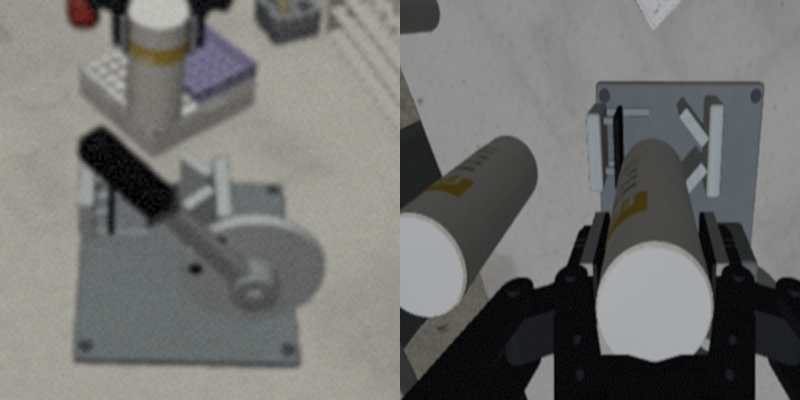

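Run:
```python
from h import *; import pickle
s,d,w=pickle.load(open("d3.pkl","rb"))
yaw=-.254;R=Ro.from_euler("z",yaw).as_matrix()[:2,:2];N=np.array([.587,.063])
for n,x,y,z in[("bedFL",598,83,.012),("bedBL",763,83,.012),("padL",623,107,.052),("padR",618,186,.052),("V1 out",681,103,.057),("backL",716,98,.057),("backR",714,195,.057),("jawL",596,105,.057),("jawR",596,190,.057)]:
    q=plane(w,(x-400,y*.75+84),z);print(n,q.round(4),(R.T@(q[:2]-N)).round(4))
```

```text
bedFL [0.5287 0.1234 0.012 ] [-0.0716  0.0439]
bedBL [0.6966 0.0809 0.012 ] [0.1016 0.0448]
padL [0.5551 0.1058 0.052 ] [-0.0416  0.0334]
padR [0.5336 0.0492 0.052 ] [-0.0482 -0.0267]
V1 out [0.6081 0.0963 0.057 ] [0.0121 0.0376]
backL [0.6398 0.0919 0.057 ] [0.0438 0.0412]
backR [0.6245 0.021  0.057 ] [ 0.0469 -0.0312]
jawL [0.5323 0.1141 0.057 ] [-0.0658  0.0357]
jawR [0.5129 0.0534 0.057 ] [-0.0693 -0.0279]
```

Call:
move_arm(steps=[[[0, 0, 0], [-0.2, 0.2, 0.2], 30], [[0, 0, 0], [-0.11, 0.17, 0.6], 30], [[0, 0, 0], [0, 0, 0.8], 30], [[0, 0, 0], [0, 0, 0.7], 30], [[0, 0, 0], [0, 0, 0.5], 30]])

```text
clock: 7.27
eef_pos: [0.5877, 0.0643, 0.1002]
ee_rot: [0.79, 0.613, -0.001, -0.001]
ft_force: [-0.0, -0.6, -0.1]
finger_gap: 0.0459
finger_force: 30.9
```

Call:
move_arm(steps=[[[0, 0, 0], [0, 0, 0.3], 30], [[0, 0, 0], [0, 0, 0.1], 30], [[0, 0, 0], [0, 0, 0], 30]])

```text
clock: 7.52
eef_pos: [0.5887, 0.0647, 0.0898]
ee_rot: [0.79, 0.613, -0.0, -0.0]
ft_force: [-0.7, 0.7, -0.8]
finger_gap: 0.0461
finger_force: 30.9
```

Run:
```python
from station import bot; from h import *
s=bot.observe();rel(s,[.5879,.0664,.077],-.254);print(s["ft_force"])
```

```text
pos [0.5887 0.0647 0.0898] tool z [-0.001 -0.    -1.   ] y az -0.2503 shift [ 0.05 -0.04  0.43]
turn [-0.01  0.    0.05] shift after turn [ 0.05 -0.04  0.43]
[-0.70016753  0.65970127 -0.76058772]
```

Call:
move_arm(steps=[[[0, 0, 0], [0.05, -0.05, 0.2], 30], [[0, 0, 0], [0, 0, 0.1], 30], [[0, 0, 0], [0, 0, 0], 30]])

```text
clock: 7.77
eef_pos: [0.5878, 0.0667, 0.0813]
ee_rot: [0.79, 0.613, 0.0, -0.0]
ft_force: [0.4, -0.8, -0.3]
finger_gap: 0.0458
finger_force: 30.9
```

Call:
move_arm(steps=[[[0, 0, 0], [0, 0, 0.1], 30], [[0, 0, 0], [0, 0, 0], 30]])

```text
clock: 7.93
eef_pos: [0.5879, 0.0664, 0.0783]
ee_rot: [0.79, 0.613, 0.0, 0.0]
ft_force: [1.0, 0.1, -0.7]
finger_gap: 0.0462
finger_force: 30.9
```

Call:
move_arm(steps=[[[0, 0, 0], [0, 0, 0.05], 30], [[0, 0, 0], [0, 0, 0], 30]])

```text
clock: 8.1
eef_pos: [0.5882, 0.0665, 0.0772]
ee_rot: [0.79, 0.613, 0.0, 0.0]
ft_force: [-0.2, 0.5, 0.7]
finger_gap: 0.0459
finger_force: 31.0
```

Call:
move_arm(steps=[[[0, 0, 0], [0, 0, 0.05], 30], [[0, 0, 0], [0, 0, 0], 30]])

```text
clock: 8.27
eef_pos: [0.5883, 0.0666, 0.0771]
ee_rot: [0.79, 0.613, 0.0, 0.0]
ft_force: [-2.1, 0.6, 8.1]
finger_gap: 0.0461
finger_force: 31.7
```

Call:
move_arm(steps=[[[0, 0, 0], [0, 0, 0], 50], [[0, 0, 0], [0, 0, 0], 65], [[0, 0, 0], [0, 0, 0], 75], [[0, 0, 0], [0, 0, 0], 75], [[0, 0, 0], [0, 0, 0], 75]])

```text
clock: 8.68
eef_pos: [0.5878, 0.0664, 0.0751]
ee_rot: [0.79, 0.613, -0.0, -0.0]
ft_force: [-0.8, 0.5, 0.8]
finger_gap: 0.0751
finger_force: 0.0
```

Call:
move_arm(steps=[[[0, 0, 0], [0, 0, -0.3], 75], [[0, 0, 0], [0, 0, -0.8], 75], [[0, 0, 0], [0, 0, -1], 75], [[0, 0, 0], [0, 0, -1], 75], [[0, 0, 0], [0, 0, -1], 75]])

```text
clock: 9.1
eef_pos: [0.5877, 0.0665, 0.2002]
ee_rot: [0.79, 0.613, 0.0, -0.0]
ft_force: [0.5, -0.1, 0.4]
finger_gap: 0.0751
finger_force: 0.0
```

Call:
move_arm(steps=[[[0, 0, 0], [0, 0, -1], 60], [[0, 0, 0], [0, 0, -1], 60], [[0, 0, 0], [0, 0, -1], 60], [[0, 0, 0], [0, 0, -0.5], 60], [[0, 0, 0], [0, 0, 0], 60]])

```text
clock: 9.52
eef_pos: [0.5899, 0.0672, 0.3086]
ee_rot: [0.79, 0.613, 0.004, 0.002]
ft_force: [0.1, -0.2, 0.3]
finger_gap: 0.0604
finger_force: 0.0
```

Run:
```python
from station import bot; from h import *
import pickle
s=bot.capture("scene");d=bot.capture("side");w=bot.capture("wrist")
rel(bot.observe(),[.521,-.056,.25],1.317);rel(bot.observe(),[.521,-.056,.25],-.254-np.pi/2)
pickle.dump((s,d,w),open("d4.pkl","wb"))
cv2.imwrite("pics/p4.png",np.hstack([cv2.resize(d["img"][165:315,205:355],(400,400),interpolation=2),cv2.resize(w["img"][84:384,56:456],(400,300))[[*range(300)]+[0]*100]])[:,:,::-1])
print(bot.observe()["joint_positions"])
```

```text
pos [0.5871 0.0662 0.3025] tool z [-0.002 -0.    -1.   ] y az -0.2509 shift [-4.49 -1.12  1.76]
turn [-3.00e-02 -1.00e-02 -1.96e+01] shift after turn [ 1.11 -4.5   1.75]
pos [0.5871 0.0662 0.3025] tool z [-0.002 -0.    -1.   ] y az -0.2509 shift [-4.49 -1.12  1.76]
turn [-1.000e-02  3.000e-02  1.967e+01] shift after turn [-1.11  4.5   1.75]
[ 0.07702527  0.48429368 -0.36551141  1.48350656  0.17886803  1.20868376
 -0.56470825]
```

View pics/p4.png

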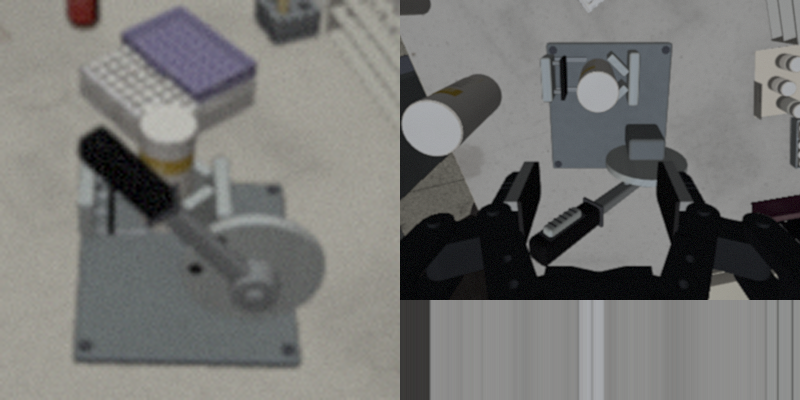

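Call:
move_arm(steps=[[[0, 0, -1], [-0.5, 0, 0], 50], [[0, 0, -1], [-0.5, 0, 0], 50], [[0, 0, -1], [-0.5, 0, 0], 50], [[0, 0, -1], [-0.5, 0, 0], 50], [[0, 0, 0], [0, 0, 0], 50]])

```text
clock: 10.08
eef_pos: [0.5793, 0.0022, 0.301]
ee_rot: [0.684, 0.729, -0.003, -0.001]
ft_force: [-0.2, -0.9, 0.1]
finger_gap: 0.0502
finger_force: 0.0
```

Run:
```python
from station import bot; from h import *
s=bot.observe();rel(s,[.521,-.056,.25],1.317);print(s["joint_positions"])
import pickle
s,d,w=pickle.load(open("d4.pkl","rb"))
yaw=-.254;R=Ro.from_euler("z",yaw).as_matrix()[:2,:2];N=np.array([.589,.066])
for n,x,y,z in [("jar lid",597,91,.121),("bedFL",547,42,.012),("bedBL",671,43,.012),("button",563,220,.191),("button end lo",546,233,.205),("button end hi",580,209,.177),("black end",536,256,.225)]:
    q=plane(w,(x-400+56,y+84),z);print(n,q.round(4),(R.T@(q[:2]-N)).round(4))
```

```text
pos [0.5793 0.0022 0.301 ] tool z [-0.005 -0.003 -1.   ] y az 0.0642 shift [-1.81 -2.05  1.72]
turn [ -0.08  -0.   -15.66] shift after turn [ 1.39 -2.37  1.7 ]
[ 0.23096837  0.47563948 -0.43616062  1.51551749  0.21167056  1.20206984
 -0.17593388]
jar lid [0.5853 0.0653 0.121 ] [-0.0034 -0.0016]
bedFL [0.5277 0.1249 0.012 ] [-0.0742  0.0416]
bedBL [0.6965 0.0802 0.012 ] [0.1005 0.0408]
button [ 0.5233 -0.0389  0.191 ] [-0.0373 -0.118 ]
button end lo [ 0.5076 -0.0392  0.205 ] [-0.0524 -0.1222]
button end hi [ 0.5399 -0.0401  0.177 ] [-0.0209 -0.1151]
black end [ 0.4993 -0.046   0.225 ] [-0.0587 -0.131 ]
```

Call:
move_arm(steps=[[[0, 0, -1], [0, 0, 0], 50], [[0, 0, -1], [0, 0, 0], 50], [[0, 0, -1], [0, 0, 0], 50], [[0, 0, -1], [0, 0, 0], 50], [[0, 0, -1], [0, 0, 0], 50]])

```text
clock: 10.5
eef_pos: [0.5794, 0.0084, 0.302]
ee_rot: [0.522, 0.853, -0.0, -0.001]
ft_force: [-0.3, -0.1, -0.5]
finger_gap: 0.0502
finger_force: 0.0
```

Call:
move_arm(steps=[[[0, 0, -1], [0, 0, 0], 50], [[0, 0, -1], [0, 0, 0], 50], [[0, 0, -1], [0, 0, 0], 50], [[0, 0, -1], [0, 0, 0], 50], [[0, 0, -1], [0, 0, 0], 50]])

```text
clock: 10.92
eef_pos: [0.5794, 0.0084, 0.302]
ee_rot: [0.342, 0.94, -0.0, -0.001]
ft_force: [-0.0, -0.2, -0.2]
finger_gap: 0.0501
finger_force: 0.0
```

Call:
move_arm(steps=[[[0, 0, -1], [0.2, -0.4, 0], 50], [[0, 0, -1], [0.3, -0.5, 0], 50], [[0, 0, -1], [0.3, -0.5, 0], 50], [[0, 0, -1], [0.3, -0.5, 0], 50], [[0, 0, -1], [0.3, -0.4, 0], 50]])

```text
clock: 11.33
eef_pos: [0.5071, -0.03, 0.3021]
ee_rot: [0.149, 0.989, 0.0, -0.002]
ft_force: [0.4, -1.1, 0.3]
finger_gap: 0.0497
finger_force: 0.0
```

Run:
```python
from station import bot; from h import *
s=bot.observe();rel(s,[.520,-.053,.172],1.317);print(s["joint_positions"])
```

```text
pos [ 0.5071 -0.03    0.3021] tool z [-0.003  0.001 -1.   ] y az 1.2721 shift [-0.65 -0.61  4.34]
turn [-0.   -0.04 -0.56] shift after turn [-0.61 -0.64  4.34]
[ 0.54933557  0.41206361 -0.77593162  1.69887496  0.30947033  1.16128512
  0.96165222]
```

Call:
move_arm(steps=[[[0, 0, -0.5], [-0.3, -0.3, 0.2], 50], [[0, 0, 0], [-0.25, -0.25, 0.5], 50], [[0, 0, 0], [0, 0, 0.4], 50], [[0, 0, 0], [0, 0, 0], 50], [[0, 0, 0], [0, 0, 0], 50]])

```text
clock: 11.75
eef_pos: [0.5191, -0.05, 0.2693]
ee_rot: [0.131, 0.991, 0.0, -0.002]
ft_force: [-0.0, 0.5, -0.1]
finger_gap: 0.0499
finger_force: 0.0
```

Run:
```python
from station import bot; from h import *
import pickle
s=bot.capture("scene");d=bot.capture("side");w=bot.capture("wrist")
rel(bot.observe(),[.520,-.053,.172],1.317)
pickle.dump((s,d,w),open("d5.pkl","wb"))
cv2.imwrite("pics/p5.png",np.hstack([cv2.resize(d["img"][165:315,205:355],(400,400),interpolation=2),cv2.resize(w["img"][84:384,56:456],(400,300))[[*range(300)]+[0]*100]])[:,:,::-1])
```

```text
pos [ 0.5203 -0.0498  0.271 ] tool z [ 0.001  0.001 -1.   ] y az 1.31 shift [-0.02 -0.11  3.3 ]
turn [ 0.01  0.01 -0.09] shift after turn [-0.02 -0.1   3.3 ]
```

View pics/p5.png

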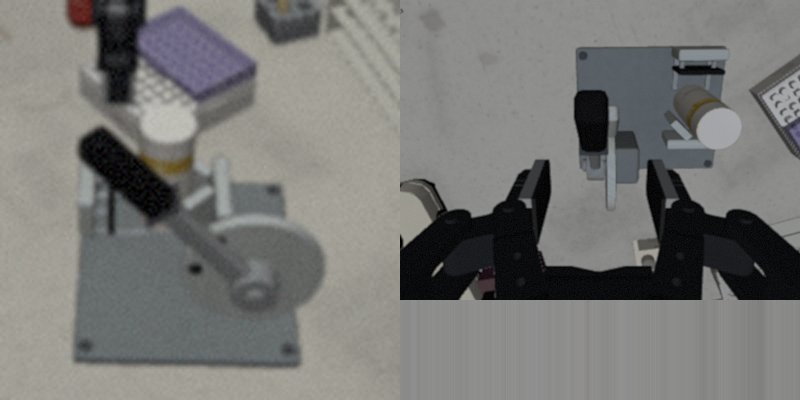

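Call:
move_arm(steps=[[[0, 0, -0.1], [0, -0.14, 0.3], 50], [[0, 0, 0], [0, 0, 0.6], 50], [[0, 0, 0], [0, 0, 0.7], 50], [[0, 0, 0], [0, 0, 0.6], 50], [[0, 0, 0], [0, 0, 0.3], 50]])

```text
clock: 12.32
eef_pos: [0.5174, -0.0554, 0.1932]
ee_rot: [0.127, 0.992, -0.0, -0.002]
ft_force: [-0.3, 0.4, -0.3]
finger_gap: 0.0497
finger_force: 0.0
```

Call:
move_arm(steps=[[[0, 0, 0], [0, 0, 0.3], 50], [[0, 0, 0], [0, 0, 0.2], 50], [[0, 0, 0], [0, 0, 0], 50]])

```text
clock: 12.57
eef_pos: [0.5185, -0.055, 0.1796]
ee_rot: [0.126, 0.992, 0.0, -0.001]
ft_force: [-0.5, 0.9, 0.1]
finger_gap: 0.0502
finger_force: 0.0
```

Run:
```python
from station import bot; from h import *
s=bot.observe();rel(s,[.520,-.054,.172],1.317);print(s["ft_force"])
```

```text
pos [ 0.5185 -0.055   0.1796] tool z [-0.001  0.    -1.   ] y az 1.3173 shift [-0.04  0.05  0.25]
turn [-0.   -0.02  0.  ] shift after turn [-0.04  0.05  0.25]
[-0.54301455  0.94428408  0.08633344]
```

Call:
move_arm(steps=[[[0, 0, 0], [-0.03, 0.02, 0.2], 45], [[0, 0, 0], [0, 0, 0.05], 40], [[0, 0, 0], [0, 0, 0], 34]], grip_force=40)

```text
clock: 12.82
eef_pos: [0.5207, -0.053, 0.1732]
ee_rot: [0.126, 0.992, 0.002, 0.001]
ft_force: [1.1, 5.0, -4.3]
finger_gap: 0.0342
finger_force: 2.2
```

Call:
move_arm(steps=[[[0, 0, 0], [0, 0, 0], 20], [[0, 0, 0], [0, 0, 0], 20], [[0, 0, 0], [0, 0, 0], 20], [[0, 0, 0], [0, 0, 0], 20], [[0, 0, 0], [0, 0, 0], 20]])

```text
clock: 13.23
eef_pos: [0.5199, -0.0546, 0.1736]
ee_rot: [0.126, 0.992, -0.0, 0.0]
ft_force: [-3.0, -0.2, 5.1]
finger_gap: 0.0235
finger_force: 41.3
```

Run:
```python
from station import bot; from h import *
s=bot.observe();rel(s,[.520,-.054,.172],1.317);print(s["ft_force"],s["wrist_torque"],s["finger_gap"],s["finger_force"])
```

```text
pos [ 0.5199 -0.0546  0.1736] tool z [ 0.001 -0.001 -1.   ] y az 1.3178 shift [0.   0.02 0.05]
turn [-0.    0.01  0.01] shift after turn [0.   0.02 0.05]
[-3.03900469 -0.1553748   5.14979124] [0.19672305 0.25582481 0.25928102] 0.023457301585187957 41.34492248296738
```

Call:
move_arm(steps=[[[0, 0, 0], [0.13, 0, 0.115], 20], [[0, 0, 0], [0.13, 0, 0.115], 20], [[0, 0, 0], [0.24, 0, 0.25], 20], [[0, 0, 0], [0.22, 0, 0.26], 20], [[0, 0, 0], [0, 0, 0], 20]])

```text
clock: 13.65
eef_pos: [0.4987, -0.0492, 0.1507]
ee_rot: [0.126, 0.992, -0.0, 0.001]
ft_force: [-1.9, 1.0, -0.2]
finger_gap: 0.0233
finger_force: 40.3
```

Run:
```python
from station import bot; from h import *
s=bot.observe();rel(s,[.520,-.054,.1725],1.317);print(s["ft_force"],s["wrist_torque"],s["finger_gap"],s["finger_force"])
```

```text
pos [ 0.4987 -0.0492  0.1507] tool z [ 0.001 -0.    -1.   ] y az 1.3181 shift [-0.73  0.02 -0.73]
turn [-0.    0.01  0.01] shift after turn [-0.73  0.02 -0.73]
[-1.88982602  1.0109683  -0.17584969] [ 0.2105928  -0.24943367  0.23909227] 0.023278330708260086 40.328620970249176
```

Call:
move_arm(steps=[[[0, 0, 0], [0.2, 0, 0.28], 20], [[0, 0, 0], [0.19, 0, 0.29], 20], [[0, 0, 0], [0.17, 0, 0.3], 20], [[0, 0, 0], [0.15, 0, 0.31], 20], [[0, 0, 0], [0, 0, 0], 20]])

```text
clock: 14.07
eef_pos: [0.4778, -0.0438, 0.1145]
ee_rot: [0.126, 0.992, -0.0, -0.0]
ft_force: [-0.5, 1.3, -1.9]
finger_gap: 0.0237
finger_force: 39.7
```

Run:
```python
from station import bot; from h import *
s=bot.observe();rel(s,[.520,-.054,.1725],1.317);print(s["ft_force"],s["wrist_torque"],s["finger_gap"],s["finger_force"])
```

```text
pos [ 0.4778 -0.0438  0.1145] tool z [-0.001  0.    -1.   ] y az 1.3181 shift [-1.45  0.02 -1.93]
turn [-0.   -0.01  0.01] shift after turn [-1.45  0.03 -1.93]
[-0.52882499  1.33902787 -1.90176357] [ 0.1577456  -0.14985853  0.18316431] 0.023686041747540867 39.73283752799034
```

Call:
move_arm(steps=[[[0, 0, 0], [0.13, 0, 0.32], 20], [[0, 0, 0], [0.1, 0, 0.33], 20], [[0, 0, 0], [0.08, 0, 0.33], 20], [[0, 0, 0], [0.06, 0, 0.34], 20], [[0, 0, 0], [0.02, 0, 0.2], 20]])

```text
clock: 14.48
eef_pos: [0.4661, -0.0409, 0.0693]
ee_rot: [0.126, 0.992, -0.0, -0.001]
ft_force: [-4.5, 0.5, 6.5]
finger_gap: 0.0235
finger_force: 40.2
```

Call:
move_arm(steps=[[[0, 0, 0], [0.02, 0, 0.1], 20], [[0, 0, 0], [0, 0, 0.05], 20], [[0, 0, 0], [0, 0, 0], 20]])

```text
clock: 14.73
eef_pos: [0.4657, -0.0408, 0.065]
ee_rot: [0.126, 0.992, -0.0, -0.001]
ft_force: [-3.8, 0.5, 1.6]
finger_gap: 0.0237
finger_force: 39.6
```

Run:
```python
from station import bot; from h import *
s=bot.observe();rel(s,[.520,-.054,.1725],1.317);print(s["ft_force"],s["wrist_torque"],s["finger_gap"],s["finger_force"])
```

```text
pos [ 0.4657 -0.0408  0.065 ] tool z [-0.002 -0.    -1.   ] y az 1.3177 shift [-1.86  0.02 -3.59]
turn [-0.01 -0.02  0.01] shift after turn [-1.86  0.03 -3.58]
[-3.81677661  0.4875028   1.59644112] [0.22647016 0.20284595 0.1930176 ] 0.023697183732020795 39.56736132502556
```

Call:
move_arm(steps=[[[0, 0, 0], [0, 0, 0.07], 20], [[0, 0, 0], [0, 0, 0], 20]])

```text
clock: 14.9
eef_pos: [0.4656, -0.0408, 0.0635]
ee_rot: [0.126, 0.992, -0.001, -0.001]
ft_force: [-6.0, 0.9, 8.5]
finger_gap: 0.0235
finger_force: 40.6
```

Call:
move_arm(steps=[[[0, 0, 0], [0, 0, 0.07], 20], [[0, 0, 0], [0, 0, 0], 20]])

```text
clock: 15.07
eef_pos: [0.4657, -0.0408, 0.0633]
ee_rot: [0.126, 0.992, -0.002, -0.0]
ft_force: [-9.1, -0.1, 25.9]
finger_gap: 0.0232
finger_force: 43.0
```

Call:
move_arm(steps=[[[0, 0, 0], [0, 0, 0], 30], [[0, 0, 0], [0, 0, 0], 40], [[0, 0, 0], [0, 0, 0], 46], [[0, 0, 0], [0, 0, 0], 46], [[0, 0, 0], [0, 0, 0], 46]])

```text
clock: 15.48
eef_pos: [0.4668, -0.0417, 0.0607]
ee_rot: [0.127, 0.992, -0.0, 0.0]
ft_force: [-0.7, -0.5, -0.5]
finger_gap: 0.0457
finger_force: 0.0
```

Call:
move_arm(steps=[[[0, 0, 0], [0, 0, -0.2], 46], [[0, 0, 0], [0, 0, -0.5], 46], [[0, 0, 0], [0, 0, -0.8], 46], [[0, 0, 0], [0, 0, -1], 46], [[0, 0, 0], [0, 0, -1], 46]])

```text
clock: 15.9
eef_pos: [0.4658, -0.0409, 0.167]
ee_rot: [0.127, 0.992, 0.0, -0.001]
ft_force: [0.5, 0.6, 0.8]
finger_gap: 0.0458
finger_force: 0.0
```

Call:
move_arm(steps=[[[0, 0, 0], [0, 0, -1], 46], [[0, 0, 0], [0, 0, -1], 46], [[0, 0, 0], [0, 0, -1], 46], [[0, 0, 0], [0, 0, -0.5], 46], [[0, 0, 0], [0, 0, 0], 46]])

```text
clock: 16.32
eef_pos: [0.4685, -0.0405, 0.2748]
ee_rot: [0.127, 0.992, 0.0, 0.004]
ft_force: [-0.1, 0.7, -0.6]
finger_gap: 0.0464
finger_force: 0.0
```

Run:
```python
from station import bot; from h import *
s=bot.capture("scene");d=bot.capture("side");w=bot.capture("wrist")
print(bot.observe()["ft_force"])
cv2.imwrite("pics/p6.png",np.vstack([np.hstack([cv2.resize(d["img"][165:315,205:355],(400,300),interpolation=2),cv2.resize(w["img"][84:384,56:456],(400,300))]),np.hstack([cv2.resize(s["img"][145:295,170:370],(400,300)),cv2.resize(d["img"],(400,300))])])[:,:,::-1])
```

```text
[-0.05394304 -0.78699037 -0.56372853]
```

View pics/p6.png

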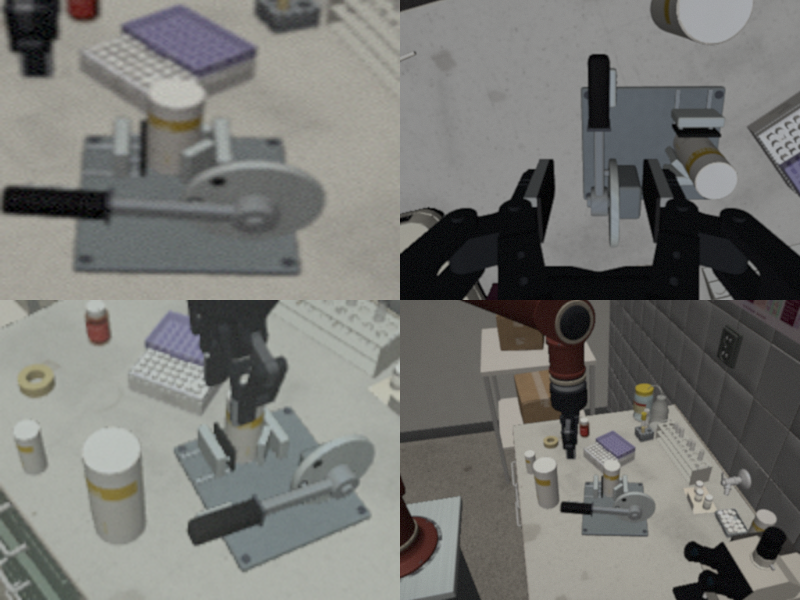

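The lever is down and the button is out: the wrist view shows it proud at about (612,88). The jar stands upright in the V with the pad against it, and the other items are where they were.

```bash
python3 -c "
from station import bot
print(bot.sign_off())"
```

```text
the job is handed in; nothing more can be done
None
```

The jar stands upright in the V, clamped by the sliding jaw; the lever is fully down with the button sprung out, the gripper is clear, the other loose things were not moved, and I handed the job in at about 16.5 s.

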